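# Open the colour-sand bin with the unknown thread

### The arm

A 7-joint arm with a two-finger parallel gripper is mounted at the origin on the work surface. World frame = base frame: x ahead of the robot, y to its left, z up, the work surface at z = 0. Lengths are in m, angles in rad, forces in N, time in s.
With the tool pointing down it reaches from about 0.4 to 0.85 m from the base axis. Payload 10.4 kg.
Tool frame: the origin (TCP) lies at the very end of the fingers, on their centre line; the grasp point (between the pads) lies 19 mm behind it; z points along the fingers, y is the line along which they close (so a half turn about z gives the same grasp; the last joint's range is limited). The gripper opens to 87 mm and grips with 3 to 60 N. Pads are 19 mm wide; open, the fingers measure 117 mm over their backs; the gripper's body (75 mm by 190 mm) begins 51 mm behind the grasp point.
Start: joints at [-1.168, 0.332, -0.065, 1.46, 0.022, 1.35, -0.088], TCP at [0.258, 0.569, 0.223] pointing down, gripper open.
Joint ranges: [-2.6, 2.6], [-0.5, 2.12], [-1.47, 1.34], [0.16, 2.42], [-1.27, 4.41], [0.06, 2.06], [-2.6, 2.6]. Speed limits (rad/s): [2.22, 2.22, 2.79, 2.79, 3.14, 3.14, 3.14].

### API

Orientations are given as a unit quaternion [x, y, z, w].
In Python, from bench import * gives the robot as it stands.
- The arm moves only by the tool step_arm, never from a script. Its arguments are lists of equal length, an entry for each row: "delta_pos": the shift along the world's x, y, z in units of 25 mm (1.0 is 25 mm), a list of three; "turn": the turn about the world's z in units of 0.12 rad (1.0 is 0.12 rad). In form: {"delta_pos": [[tx, ty, tz], ...], "turn": [turn, ...]}. A call has 1 to 12 rows; each row shifts and turns the commanded pose from where the row before left it; what a row does not reach is not made up. A row lasts 1/10 s, in which the tool goes at most 50 mm and 8.59 degrees, less where a joint would pass 70% of its speed; a pose out of reach is approached as far as the arm can. A call with a number of a shift or a turn outside -1 to 1 is refused whole. A call with a gripper value outside its range is refused whole. "grip" is the closure, from 0 (fully open) to 1 (shut), set as the call begins (left out, the last holds). The fingers move at their own pace and stop on an object; "newtons" is the grip in N (left out, the last holds). Time passes only in rows, so rows that do not move let the fingers close. It gives the time, the measured TCP pose, the force, the opening and the grip force at its end, in the units of the state.
- read_state(): the state, without advancing time (a new reading comes with each control period).
- camera(name): name is "scene" or "side" or "wrist"; returns a dict with "image" (480x640x3 uint8, red, green, blue), "z_map" (480x640 float32, m along the optical axis (not along the pixel's ray), 0 where there is no reading), "mtx" (3x3 intrinsics, pixels), "dist" ([k1, k2, p1, p2, k3] as OpenCV has them; the pictures are not rectified), "view" (4x4, takes a point from world to camera coordinates). Camera axes: x right, y up, looking along -z (the intrinsics and any distortion apply to the point x, -y, -z); pixel columns grow to the right and rows downward; lengths in m; the calibration is good to about 2 mm. A picture is of the moment at which its call begins.
- close_job(): hands the job in; it is judged then, once.
The state is a dict: "time": time; "joint_positions": joint angles; "joint_vel": joint speeds; "joint_torque": joint torques, N m; "ee_pos": TCP position; "eef_rot": TCP orientation; "ft_force": force on the tool from outside, world axes, zero at the start; "torque": the same for the moment, N m; "width": finger opening in m; "grip_force": force on a finger pad.
Only numpy, scipy, OpenCV 4.12 (cv2) and the standard library are available. Lean on these libraries where they do the work, as an engineer would, in place of code of your own. Each camera call takes 0.05 s, during which the arm holds its last target. There are 200 camera calls.

### The job

Open the blue colour-sand bin for refilling. First loosen the clamp nut at the cover's forked end by pushing its orange-tipped handle round by about a quarter turn; nobody remembers whether this bin has a normal or a reverse thread, so feel which way gives and do not force it the other way. Then pull up the red spring plunger knob, slide the cover fully open, and let the plunger drop into its second hole; leave the other things on the bench undisturbed.

Things in the scene. Friction and masses are not known exactly. Their poses are not given: they have to be found in the camera images.
- bin: Fixed blue case, 200 x 400 x 120 mm (x, y, z), on the bench; rails along its long sides rise to 134 mm. Origin: centre of its underside; +y points to the end with the clamp nut. The cover lies on its top and slides towards the bin's -y. Under the cover is an empty opening, 120 x 95 mm.
- clamp: Steel flange, 22 mm radius, of the clamp nut; nut and handle ride on it. Origin: on the vertical thread axis at the flange's underside, 128 mm above the bench when tight, at x 0, y +162 mm of the bin. It rises but does not turn with the nut. Tight, it sits behind raised lips of the cover's fork and blocks the cover. Its +y is where the handle points when tight: the bin's +y within 0.35 rad.
- nut (a joint): Angle of nut and handle, rad, counter-clockwise from above positive, 0 = tight (start). It turns one way only, + on some bins, - on others that look alike. The tight way it stops dead (gives under 0.05). The other way: friction 0.25 N m (2.5 N at the post), rises 5 mm per rad, frees the cover at 0.75, counts as loosened beyond 0.9, ends at 1.9. Stays where left.
- handle_post (a point): Middle of the upright orange round post (radius 11 mm, 45 mm tall) on the handle, 100 mm from the thread axis. When tight it stands from 166 to 211 mm above the bench, on a dark steel arm 20 mm wide and 14 mm thick (152 to 166 mm). 40 mm either side of it are free.
- cover (a joint): Travel in m of the aluminium slide cover (176 x 250 x 8 mm, forked at the nut's end) towards the bin's -y: 0 closed (start), 0.120 fully open at its stop. Friction about 3 N. The nut's flange and the plunger's pin hold it until both are clear.
- knob (a point): Centre of the red round knob (35 mm diameter, 24 mm tall, 12 mm below and above this point) of the spring index plunger on the cover; 158 mm above the bench when down, at x 0, y -30 mm of the bin when closed; moves with the cover. Below it a steel barrel of 26 mm diameter (128 to 142 mm above the bench).
- plunger (a joint): How far the knob is pulled up, in m: 0 down (start), 0.014 at its stop. A spring pushes it down, 4 N at the bottom to 7.5 N at the top. Its pin clears the hole from 0.009; let go part-way it rests on the case at about 0.009; at the cover's full travel it drops to 0 in the second hole (2.5 mm play).
- bottle_a: Sand-picture bottle, 190 mm tall, 38 mm radius at the belly, loose bystander beyond the bin. Origin: centre of its underside.
- bottle_b: Sand-picture bottle, 200 mm tall, 42 mm radius, loose bystander to the left. Origin: centre of its underside.
- bottle_c: Sand-picture bottle, 190 mm tall, 40 mm radius, loose bystander to the right. Origin: centre of its underside.
- funnel: Metal cone funnel standing mouth down, 85 mm tall, 45 mm radius, loose bystander beyond the bin. Origin: centre of its underside.
- bucket: Small wooden bucket, 110 mm tall, 85 mm radius, loose bystander at the far right. Origin: centre of its underside.
- brush: Brush 180 mm long lying on the bench between robot and bin, loose bystander. Origin: on its underside near its middle.
- jar: White-capped jar 90 mm tall, 35 mm radius, loose bystander at the far left. Origin: centre of its underside.

How it is judged:
By the outcome, as a careful person would: the job done as asked, in the order asked, and still so for the second after the job is handed in, with the robot touching nothing.
It also fails if it takes over 58 s, if anything falls off the work surface, if the arm or the gripper's body presses on something with over 40 N, if the wrist force passes 120 N, or if a joint passes its speed limit or range.

## Working session

There is one attempt and no reset: what is moved stays moved. The work goes in short steps, Python scripts to look and compute and a tool call to move; the robot and the scene stay as the last step left them, time stands still between calls to the robot, and variables do not carry over. Pictures are saved under pics/ and viewed, at most 10 in all, crops included, and the job is handed in when it is done.

Besides the shell and the picture viewer there is one more tool, called by a JSON object that holds its "name" and its "arguments". step_arm: Moves the arm, as the interface text tells. Shifts and turns lie within -1 to 1; 1 stands for 25 mm of shift or 0.12 rad of turn. Its arguments: {"type":"object","properties":{"delta_pos":{"type":"array"},"turn":{"type":"array"},"grip":{"type":"number"},"newtons":{"type":"number"}},"required":["delta_pos","turn"]}

```bash
mkdir -p pics; cat > h.py <<'E'
from bench import *
import numpy as np, cv2
def snap(name,fn):
    c=camera(name); np.savez(''+fn+'.npz',**{k:np.array(v) for k,v in c.items()})
    cv2.imwrite('pics/'+fn+'.png',cv2.cvtColor(c['image'],cv2.COLOR_RGB2BGR)); return c
def ray(c,u,v):
    p=cv2.undistortPoints(np.array([[[u,v]]],float),c['mtx'],c['dist'])[0,0]
    return np.array([p[0],-p[1],-1.])
def world(c,u,v,z=None):
    """depth-based point; or with z, ray-plane at world height z"""
    V=np.linalg.inv(c['view']); r=ray(c,u,v)
    if z is None: d=c['z_map'][int(round(v)),int(round(u))]
    else: d=(z-V[2,3])/(V[:3,:3]@r)[2]
    return V[:3,:3]@(r*d)+V[:3,3]
E
python3 - <<'E'
from h import *
snap('scene','s1');snap('side','d1')
s=read_state();print(s)
a=cv2.imread('pics/s1.png')
E
```

```text
{'time': 0.1, 'joint_positions': array([-1.1676052 ,  0.33280687, -0.06469884,  1.46083788,  0.02154538,
        1.34990271, -0.08851451]), 'joint_vel': array([ 0.00125232, -0.00074784, -0.00107767, -0.00249431,  0.0007019 ,
        0.00090928, -0.00086389]), 'joint_torque': array([ 8.44101251e-04, -6.24541569e+01,  2.42025551e-02, -3.90723395e+01,
       -6.13777852e-02,  3.65537137e-02,  8.02761292e-05]), 'ee_pos': array([0.25799646, 0.56889054, 0.22184389]), 'eef_rot': array([ 2.11295234e-01,  9.77422082e-01, -6.17560561e-04, -1.31596240e-04]), 'ft_force': array([-0.31332255,  0.22531847, -0.76554563]), 'torque': array([ 0.00790771, -0.02322704,  0.00467293]), 'grip_force': 0.0, 'width': 0.08732595860109958}
```

View pics/s1.png

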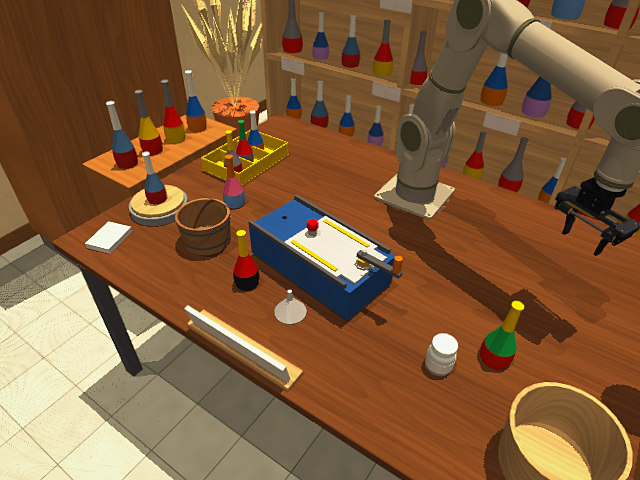

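View pics/d1.png

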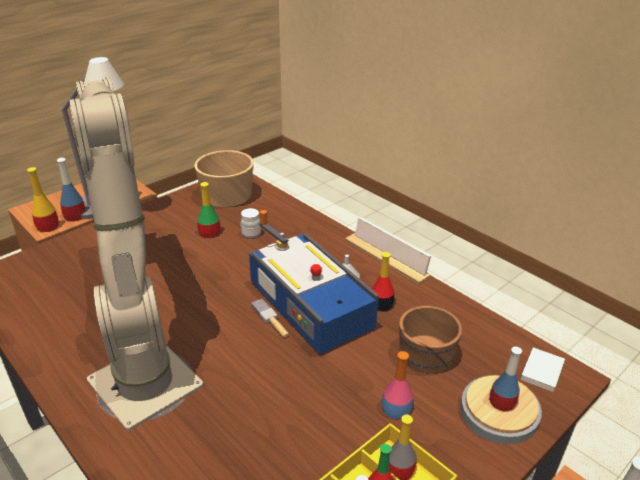

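The scene view shows the knob at (312,225), the orange post at (399,265), the nut near (363,263) and the second hole at (284,217). In the side view, the knob is at (316,270), the post at (263,215) and the hole at (339,302).

```bash
python3 - <<'E'
from h import *
S=dict(np.load('s1.npz'));D=dict(np.load('d1.npz'))
for n,c,pts in(('scene',S,[('knobtop',312,221,.17),('posttop',399,258,.211),('hole',284,217,.12)]),('side',D,[('knobtop',316,266,.17),('posttop',263.5,211,.211),('hole',339,302,.12)])):
    for nm,u,v,z in pts: print(n,nm,world(c,u,v).round(4),world(c,u,v,z).round(4))
    hsv=cv2.cvtColor(c['image'],cv2.COLOR_RGB2HSV)
    # orange post / red knob points by depth
    H,W=hsv.shape[:2]
    for nm,lo,hi,(u,v) in(('post',(6,150,120),(16,255,255),(399,263) if n=='scene' else (263,214)),('knob',(0,200,120),(4,255,255),(312,225) if n=='scene' else (316,270))):
        m=cv2.inRange(hsv,lo,hi); q=np.argwhere(m>0); q=q[(abs(q-[v,u])<15).all(1)]
        P=np.array([world(c,b,a) for a,b in q]); 
        if len(P): print(n,nm,len(P),P.min(0).round(3),P.max(0).round(3),'top',P[P[:,2]>P[:,2].max()-.006].mean(0).round(4))
for n,c in(('s1',S),('d1',D)):
    u,v=(330,260) if n=='s1' else (305,275)
    im=cv2.imread(f'pics/{n}.png')[v-75:v+75,u-100:u+100]; 
    cv2.imwrite(f'pics/{n}c.png',cv2.resize(im,None,fx=4,fy=4,interpolation=cv2.INTER_CUBIC))
E
```

```text
scene knobtop [ 0.5423 -0.0895  0.1706] [ 0.5416 -0.09    0.17  ]
scene posttop [0.5796 0.2025 0.2107] [0.5799 0.2026 0.211 ]
scene hole [ 0.5241 -0.2075  0.1209] [ 0.5232 -0.2083  0.12  ]
scene post 472 [ 0.3    0.075 -0.008] [1.392 0.51  0.98 ] top [1.3917 0.5099 0.98  ]
scene knob 85 [ 0.53  -0.102  0.156] [ 0.563 -0.07   0.173] top [ 0.5447 -0.0883  0.1689]
side knobtop [ 0.5428 -0.0887  0.1702] [ 0.543  -0.0885  0.17  ]
side posttop [0.5806 0.2004 0.2106] [0.5803 0.2    0.211 ]
side hole [ 0.5175 -0.2121  0.1249] [ 0.5217 -0.208   0.12  ]
side post 510 [-0.426 -1.133 -0.012] [0.889 0.568 1.225] top [-0.426  -1.1333  1.2249]
side knob 61 [-0.426 -1.133  0.147] [ 0.552 -0.079  1.225] top [-0.426  -1.1333  1.2249]
```

View pics/s1c.png

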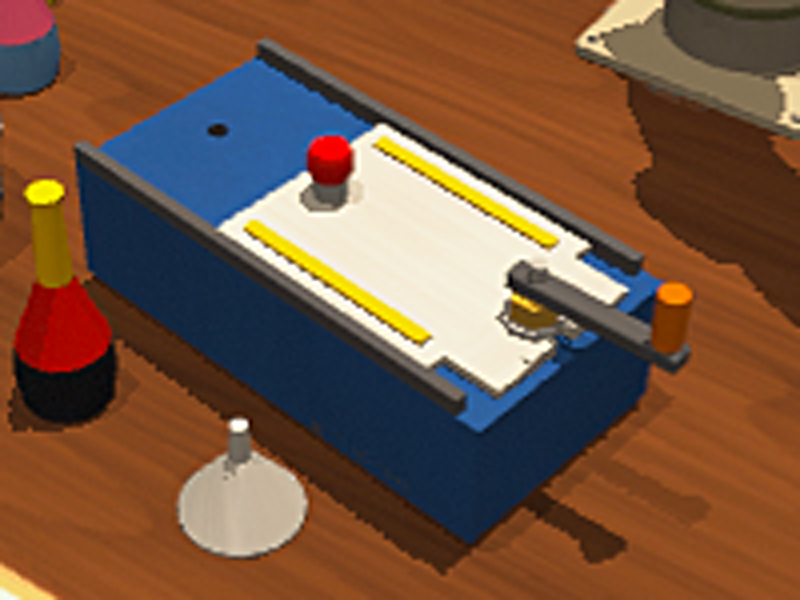

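View pics/d1c.png

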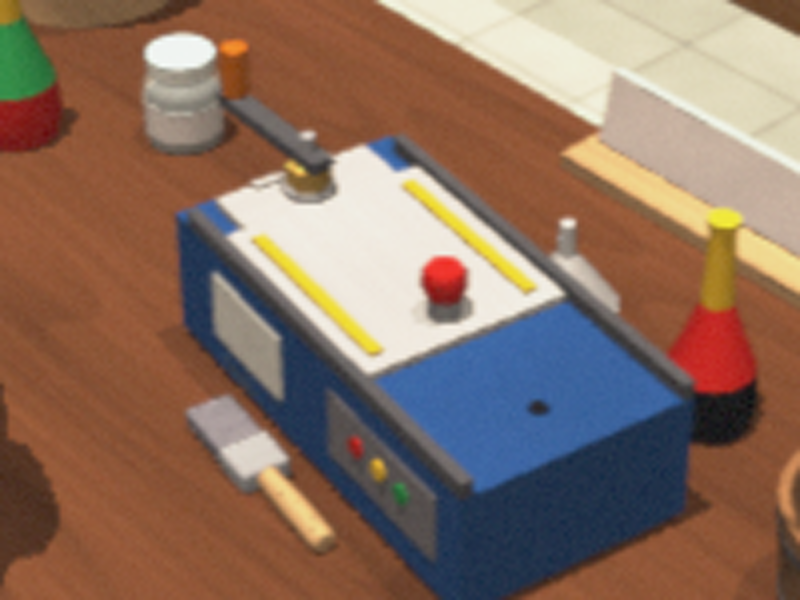

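The crops agree: the knob top, the post top and the hole match their given heights to about 1 mm, and knob to hole measures 0.120 m. Next I check the bystanders near the path and the rail direction.

```bash
python3 - <<'E'
from h import *
S=dict(np.load('s1.npz'));D=dict(np.load('d1.npz'))
print('bottle_b',world(S,517,307,.195),world(D,205,185,.195),'a',world(S,241,234,.185),world(D,385,256,.185),'funnel',world(S,290,292,.085))
f=lambda c,n,u,v,:world(c,u,v,.134)
# rail ends from crops (x/4+origin)
o=(230,185);p=lambda x,y:world(S,x/4+o[0],y/4+o[1],.134)
n=(p(265,42),p(640,258));q=(p(82,148),p(463,398))
for a,b in(n,q): d=b-a;print(a,b,np.arctan2(d[0],d[1]),np.linalg.norm(d))
k=np.array([.5425,-.089]);h=np.array([.5225,-.208]);t=np.arctan2(*(k-h));e=np.array([np.sin(t),np.cos(t)])
print(t,k+.192*e,np.linalg.norm(k+.192*e-[.580,.2015]))
E
```

```text
bottle_b [0.55354498 0.49595846 0.195     ] [0.55332166 0.49365194 0.195     ] a [ 0.71640001 -0.20164588  0.185     ] [ 0.71302996 -0.20284819  0.185     ] funnel [ 0.73667898 -0.02269551  0.085     ]
[ 0.4250342  -0.23464378  0.134     ] [0.48175854 0.13500177 0.134     ] 0.1522681959909138 0.3739725705084935
[ 0.61474063 -0.26218188  0.134     ] [0.6688682  0.10669875 0.134     ] 0.14569492771198064 0.3728306743086669
0.16651107439186325 [0.5743226  0.10034445] 0.10131474407490393
```

{"name": "step_arm", "arguments": {"delta_pos": [[0.4,-0.4,0.6],[0.8,-0.9,0.5],[0.8,-0.9,0],[0.8,-0.9,0],[0.8,-0.9,0],[0.8,-0.9,0],[0.8,-0.9,0],[0.8,-0.9,0],[0.8,-0.9,0],[0.8,-0.9,0],[0.8,-0.9,0],[0.8,-0.9,0]], "turn": [-0.6,-0.6,-0.6,-0.6,-0.6,-0.6,-0.6,-0.6,-0.6,-0.6,-0.6,-0.6], "grip": 0.3, "newtons": 10}}

```text
time: 1.3
ee_pos: [0.4897, 0.3097, 0.2501]
eef_rot: [0.603, 0.797, 0.0, 0.0]
ft_force: [-0.0, 0.3, 0.5]
width: 0.0608
grip_force: 0.0
```

{"name": "step_arm", "arguments": {"delta_pos": [[0.8,-0.9,0],[0.8,-0.9,0],[0.8,-0.9,0],[0.8,-0.9,0],[0,0,0],[0,0,0]], "turn": [-0.6,-0.6,-0.6,-0.6,-0.4,0]}}

```text
time: 1.9
ee_pos: [0.5691, 0.2198, 0.2498]
eef_rot: [0.728, 0.686, -0.0, 0.0]
ft_force: [-0.5, -0.3, 1.3]
width: 0.0609
grip_force: 0.0
```

```bash
python3 - <<'E'
from h import *
from scipy.spatial.transform import Rotation as R
snap('wrist','w1');s=read_state();y=R.from_quat(s['eef_rot']).as_matrix()[:,1]
print(s['time'],s['ee_pos'],np.arctan2(y[1],y[0]),s['width'],s['joint_positions'],s['ft_force'])
E
```

```text
1.95 [0.56852444 0.22100835 0.24984801] -0.05606793002316663 0.06111009986661535 [-0.71826938  0.28918097  0.34159645  1.48032312 -0.09725837  1.38907276
 -0.42825031] [-0.04133134  0.09815477 -0.06080147]
```

View pics/w1.png

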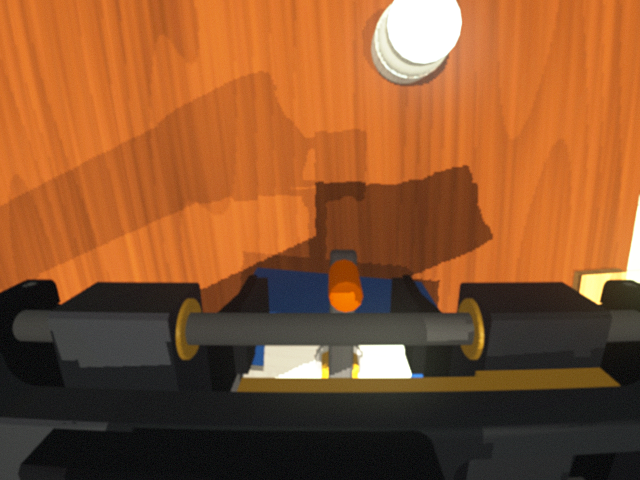

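The wrist view shows the post top at about (346,296), between the fingers. Handle arm end is at about (343,253).

```bash
python3 - <<'E'
from h import *
c=dict(np.load('w1.npz'))
print(world(c,346,296),world(c,346,296,.211),'armend',world(c,343,251,.166))
print(world(c,405,30,.09))
E
```

```text
[0.57962314 0.2003673  0.20965811] [0.57958984 0.20098392 0.211     ] armend [0.58019528 0.21580952 0.166     ]
[0.64242336 0.37854632 0.09      ]
```

{"name": "step_arm", "arguments": {"delta_pos": [[0.25,-0.4,0],[0.2,-0.4,0],[0,0,0],[0,0,-0.6],[0,0,-0.6],[0,0,-0.6],[0,0,-0.6],[0,0,-0.6],[0,0,0]], "turn": [-0.2,0,0,0,0,0,0,0,0]}}

```text
time: 2.85
ee_pos: [0.5781, 0.2014, 0.1722]
eef_rot: [0.734, 0.679, -0.002, -0.001]
ft_force: [-0.8, -0.4, -0.9]
width: 0.0612
grip_force: 0.0
```

{"name": "step_arm", "arguments": {"delta_pos": [[0,0,0],[0,0,0],[0,0,0],[0,0,0],[0,0,0]], "turn": [0,0,0,0,0], "grip": 0.68, "newtons": 6}}

```text
time: 3.35
ee_pos: [0.5795, 0.2018, 0.1754]
eef_rot: [0.734, 0.679, 0.0, 0.0]
ft_force: [-0.2, -0.1, 0.2]
width: 0.0313
grip_force: 0.0
```

{"name": "step_arm", "arguments": {"delta_pos": [[-0.1,0,0],[-0.1,0,0],[-0.1,0,0],[0,0,0]], "turn": [0,0,0,0]}}

```text
time: 3.75
ee_pos: [0.572, 0.202, 0.1754]
eef_rot: [0.734, 0.679, 0.001, 0.0]
ft_force: [3.1, 1.7, -0.1]
width: 0.0281
grip_force: 1.4
```

{"name": "step_arm", "arguments": {"delta_pos": [[-0.1,0,0],[-0.1,0,0],[0,0,0]], "turn": [0,0,0]}}

```text
time: 4.05
ee_pos: [0.5668, 0.202, 0.1753]
eef_rot: [0.734, 0.679, 0.0, 0.0]
ft_force: [3.3, 2.2, 0.6]
width: 0.0281
grip_force: 1.4
```

{"name": "step_arm", "arguments": {"delta_pos": [[-0.1,0,0],[-0.1,0,0],[-0.1,0,0],[0,0,0]], "turn": [0,0,0,0]}}

```text
time: 4.45
ee_pos: [0.5591, 0.2017, 0.1751]
eef_rot: [0.734, 0.679, -0.0, -0.0]
ft_force: [2.6, 1.1, 1.2]
width: 0.0277
grip_force: 1.3
```

```bash
python3 - <<'E'
from h import *
c=snap('scene','s2')
hsv=cv2.cvtColor(c['image'],cv2.COLOR_RGB2HSV)
print(read_state()['ft_force'])
im=cv2.imread('pics/s2.png')[205:305,300:433]
cv2.imwrite('pics/s2c.png',cv2.resize(im,None,fx=5,fy=5,interpolation=cv2.INTER_CUBIC))
E
```

```text
[2.35055289 1.30656962 1.99500846]
```

View pics/s2c.png

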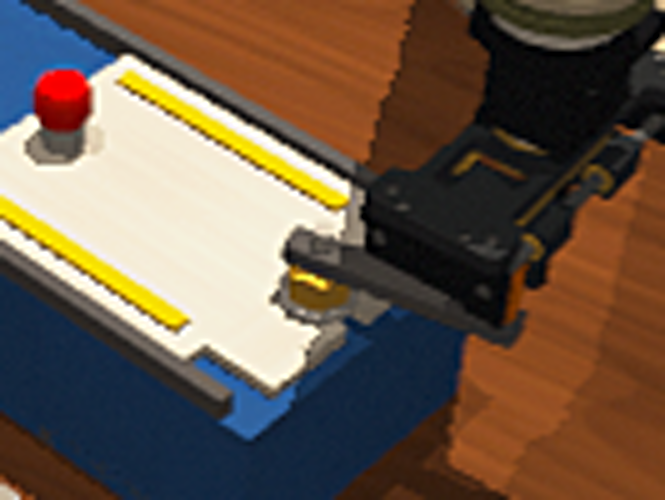

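It gives the + way: about 18 mm of travel at a steady 2.5 to 3 N, well past the dead-stop play. The crop shows the handle swung towards the robot side. I follow the arc.

{"name": "step_arm", "arguments": {"delta_pos": [[-0.46,-0.09,0.03],[-0.45,-0.14,0.03],[-0.43,-0.19,0.03],[-0.4,-0.24,0.03],[-0.37,-0.28,0.03],[0,0,0]], "turn": [1,1,1,1,1,1]}}

```text
time: 5.1
ee_pos: [0.5055, 0.1771, 0.1786]
eef_rot: [0.446, 0.895, -0.001, -0.0]
ft_force: [0.5, 0.5, 0.1]
width: 0.0274
grip_force: 0.2
```

{"name": "step_arm", "arguments": {"delta_pos": [[-0.34,-0.33,0.03],[-0.3,-0.36,0.03],[-0.25,-0.4,0.03],[-0.2,-0.42,0.03],[-0.15,-0.44,0.03],[-0.1,-0.46,0.03],[0,0,0]], "turn": [1,1,1,1,1,1,0]}}

```text
time: 5.8
ee_pos: [0.4721, 0.1168, 0.1829]
eef_rot: [0.104, 0.995, -0.0, -0.001]
ft_force: [-0.2, 0.5, 0.4]
width: 0.0279
grip_force: 0.0
```

{"name": "step_arm", "arguments": {"delta_pos": [[0,0,0],[0,0,0],[0,0,0.6],[0,0,0.8],[0,0,0.8],[0,0,0.4],[0,0,0]], "turn": [0,0,0,0,0,0,0], "grip": 0.3}}

```text
time: 6.5
ee_pos: [0.4738, 0.1184, 0.2493]
eef_rot: [0.105, 0.994, 0.0, 0.001]
ft_force: [0.7, 0.6, -0.5]
width: 0.0603
grip_force: 0.0
```

```bash
python3 - <<'E'
from h import *
c=snap('scene','s3')
hsv=cv2.cvtColor(c['image'],cv2.COLOR_RGB2HSV)
P=[world(c,u,v) for v,u in np.argwhere(cv2.inRange(hsv,(6,150,120),(16,255,255))>0) if 330<u<440 and 200<v<290]
P=np.array(P);P=P[(P[:,2]>.17)&(P[:,2]<.24)]
if len(P):print(len(P),P.min(0),P.max(0))
s=read_state();print(s['ee_pos'],s['joint_positions'],s['width'])
im=cv2.imread('pics/s3.png')[195:315,270:430]
cv2.imwrite('pics/s3c.png',cv2.resize(im,None,fx=4,fy=4,interpolation=cv2.INTER_CUBIC))
E
```

```text
31 [0.46805083 0.11208726 0.17669469] [0.48609152 0.13221454 0.21967122]
[0.47324593 0.11817232 0.24812275] [-5.85505862e-01  4.69436300e-03  2.49316545e-01  1.78600019e+00
 -1.23264746e-03  1.35080586e+00  1.02450858e+00] 0.0605663084964719
```

View pics/s3c.png

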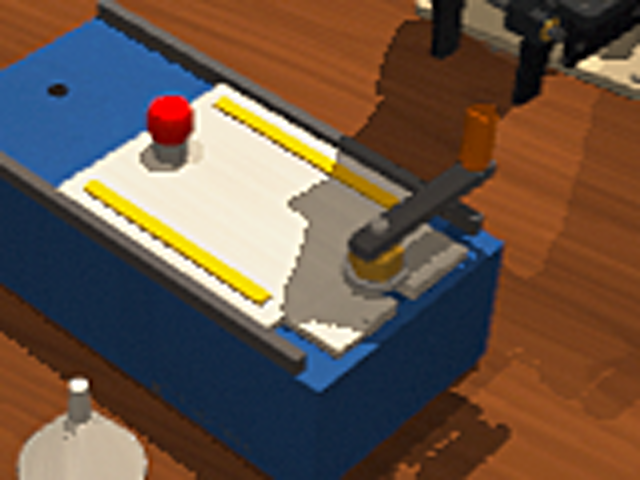

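The crop shows the handle swung round to the robot's side. The post measures θ ≈ 1.4 rad, well past 0.9. Now I go to the knob.

{"name": "step_arm", "arguments": {"delta_pos": [[0.2,-0.6,0],[0.35,-1,0],[0.35,-1,0],[0.35,-1,0],[0.35,-1,0],[0.35,-1,0],[0.35,-1,0],[0.3,-1,0],[0.15,-0.6,0],[0,-0.1,0],[0,0,0]], "turn": [0,0.5,0,0,0,0,0,0,0,0,0], "grip": 0}}

```text
time: 7.65
ee_pos: [0.5414, -0.0893, 0.2473]
eef_rot: [0.075, 0.997, -0.0, -0.001]
ft_force: [-0.0, 0.4, -0.3]
width: 0.0868
grip_force: 0.0
```

```bash
python3 - <<'E'
from h import *
from scipy.spatial.transform import Rotation as R
c=snap('wrist','w2');s=read_state();y=R.from_quat(s['eef_rot']).as_matrix()[:,1]
print(s['ee_pos'],np.arctan2(y[1],y[0]),s['joint_positions'])
hsv=cv2.cvtColor(c['image'],cv2.COLOR_RGB2HSV)
m=cv2.inRange(hsv,(0,180,90),(5,255,255))
n,l,st,ce=cv2.connectedComponentsWithStats(m)
for i in range(1,n):
  if st[i,4]>60:
    P=np.array([world(c,u,v) for v,u in np.argwhere(l==i)]);t=P[abs(P[:,2]-.17)<.004]
    print(st[i],ce[i],len(t),len(t) and ((t.min(0)+t.max(0))/2,t.max(0)-t.min(0)))
E
```

```text
[ 0.54153242 -0.0885724   0.24756532] 1.421452768240072 [-0.33565745  0.1506406   0.46527613  1.65002081 -0.06914801  1.35856936
  1.56119773]
[ 308  222   45   47 1607] [329.87118855 245.53018046] 1379 (array([ 0.5418189 , -0.08978602,  0.16854558]), array([0.03093868, 0.03101013, 0.00508168]))
[ 227  348   60   45 2184] [255.92673993 371.62774725] 0 0
```

View pics/w2.png

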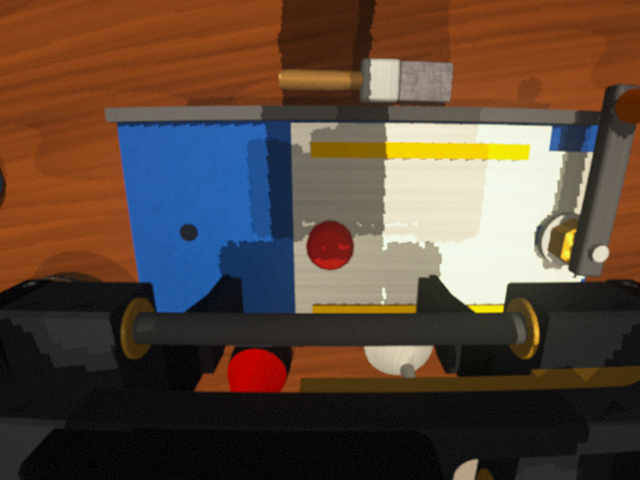

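The wrist view shows the knob at (330,245), centred between the fingers, at (0.542, -0.090). Bottle_a at (257,372) is clear. Now I descend and grip.

{"name": "step_arm", "arguments": {"delta_pos": [[0,-0.05,-0.7],[0,0,-0.7],[0,0,-0.7],[0,0,-0.7],[0,0,-0.7],[0,0,-0.6],[0,0,0],[0,0,0]], "turn": [0,0,0,0,0,0,0,0]}}

```text
time: 8.5
ee_pos: [0.5419, -0.0898, 0.1461]
eef_rot: [0.074, 0.997, 0.0, -0.0]
ft_force: [0.6, 0.2, 0.5]
width: 0.0868
grip_force: 0.0
```

{"name": "step_arm", "arguments": {"delta_pos": [[0,0,0],[0,0,0],[0,0,0],[0,0,0],[0,0,0],[0,0,0],[0,0,0],[0,0,0]], "turn": [0,0,0,0,0,0,0,0], "grip": 1, "newtons": 35}}

```text
time: 9.3
ee_pos: [0.5419, -0.0905, 0.1458]
eef_rot: [0.075, 0.997, 0.0, -0.0]
ft_force: [1.0, 1.5, 0.4]
width: 0.0338
grip_force: 35.0
```

Gripped. Now I pull up about 12 mm.

{"name": "step_arm", "arguments": {"delta_pos": [[0,0,0.12],[0,0,0.12],[0,0,0.12],[0,0,0.12],[0,0,0],[0,0,0]], "turn": [0,0,0,0,0,0]}}

```text
time: 9.9
ee_pos: [0.5419, -0.0906, 0.1577]
eef_rot: [0.075, 0.997, 0.0, -0.0]
ft_force: [3.4, 2.3, -7.9]
width: 0.0336
grip_force: 35.0
```

{"name": "step_arm", "arguments": {"delta_pos": [[-0.03,-0.2,0],[-0.03,-0.2,0],[-0.03,-0.2,0],[-0.03,-0.2,0]], "turn": [0,0,0,0]}}

```text
time: 10.3
ee_pos: [0.5387, -0.1113, 0.1577]
eef_rot: [0.075, 0.997, 0.0, -0.0]
ft_force: [2.3, 2.1, -7.5]
width: 0.0338
grip_force: 35.0
```

{"name": "step_arm", "arguments": {"delta_pos": [[-0.06,-0.4,0],[-0.06,-0.4,0],[-0.06,-0.4,0],[-0.06,-0.4,0],[-0.06,-0.4,0],[-0.06,-0.4,0],[-0.06,-0.4,0],[-0.06,-0.4,0],[-0.06,-0.4,0],[-0.02,-0.15,0],[0,0,0]], "turn": [0,0,0,0,0,0,0,0,0,0,0]}}

```text
time: 11.4
ee_pos: [0.5241, -0.2062, 0.1577]
eef_rot: [0.076, 0.997, -0.001, -0.0]
ft_force: [-3.3, -1.6, -7.3]
width: 0.0339
grip_force: 35.0
```

{"name": "step_arm", "arguments": {"delta_pos": [[-0.01,-0.07,0],[-0.01,-0.07,0],[-0.01,-0.06,0],[0,0,0]], "turn": [0,0,0,0]}}

```text
time: 11.8
ee_pos: [0.5239, -0.2079, 0.1574]
eef_rot: [0.074, 0.997, 0.001, -0.001]
ft_force: [-4.6, 4.8, -7.9]
width: 0.0336
grip_force: 35.0
```

{"name": "step_arm", "arguments": {"delta_pos": [[-0.01,-0.06,0],[-0.01,-0.06,0],[0,0,0],[0,0,0]], "turn": [0,0,0,0]}}

```text
time: 12.2
ee_pos: [0.5238, -0.2081, 0.1571]
eef_rot: [0.073, 0.997, 0.003, -0.001]
ft_force: [-4.1, 12.7, -6.3]
width: 0.0336
grip_force: 35.0
```

The cover is at its stop. I ease off the push, lower the plunger into the hole, then release.

{"name": "step_arm", "arguments": {"delta_pos": [[0.01,0.06,0],[0.01,0.04,-0.12],[0,0,-0.12],[0,0,-0.12],[0,0,-0.12],[0,0,0],[0,0,0]], "turn": [0,0,0,0,0,0,0]}}

```text
time: 12.9
ee_pos: [0.524, -0.208, 0.1459]
eef_rot: [0.074, 0.997, 0.001, -0.001]
ft_force: [-7.1, 7.4, -3.3]
width: 0.034
grip_force: 35.0
```

{"name": "step_arm", "arguments": {"delta_pos": [[0,0,0],[0,0,0],[0,0,0],[0,0,0],[0,0,0],[0,0,0]], "turn": [0,0,0,0,0,0], "grip": 0}}

```text
time: 13.5
ee_pos: [0.5243, -0.2101, 0.146]
eef_rot: [0.075, 0.997, -0.0, 0.0]
ft_force: [1.2, 0.3, 0.8]
width: 0.0737
grip_force: 0.0
```

{"name": "step_arm", "arguments": {"delta_pos": [[0,0,0.5],[0,0,0.8],[0,0,0.8],[0,0,0.8],[0,0,0.8],[0,0,0.8],[0,0,0.8],[0,0,0.5],[0,0,0]], "turn": [0,0,0,0,0,0,0,0,0]}}

```text
time: 14.4
ee_pos: [0.5248, -0.2104, 0.2929]
eef_rot: [0.075, 0.997, -0.0, 0.002]
ft_force: [0.3, 0.5, -0.1]
width: 0.0872
grip_force: 0.0
```

```bash
python3 - <<'E'
from h import *
s=read_state();print(s['time'],s['ee_pos'],s['width'],s['ft_force'])
for nm in('scene','side','wrist'):
  c=snap(nm,'f_'+nm)
  hsv=cv2.cvtColor(c['image'],cv2.COLOR_RGB2HSV)
  m=cv2.inRange(hsv,(0,180,90),(5,255,255)); P=[]
  for v,u in np.argwhere(m>0):
    p=world(c,u,v)
    if np.hypot(p[0]-.524,p[1]+.208)<.03 and .13<p[2]<.2: P.append(p)
  P=np.array(P)
  if len(P): print(nm,len(P),P.min(0).round(4),P.max(0).round(4),np.percentile(P[:,2],90))
a=cv2.imread('pics/f_scene.png')[150:390,150:470];b=cv2.imread('pics/f_side.png')[150:390,200:520]
cv2.imwrite('pics/f.png',cv2.resize(np.hstack([a,b]),(800,300)))
E
```

```text
14.4 [ 0.52481616 -0.21041858  0.29293621] 0.08721686199653396 [ 0.29645019  0.46331878 -0.14563029]
scene 99 [ 0.5129 -0.2208  0.1447] [ 0.5425 -0.1879  0.1726] 0.17062187798084721
side 85 [ 0.5024 -0.2275  0.1499] [ 0.5333 -0.197   0.1753] 0.17208627827947737
wrist 1202 [ 0.5068 -0.2243  0.1581] [ 0.539  -0.1928  0.1711] 0.16961735172140313
```

View pics/f.png

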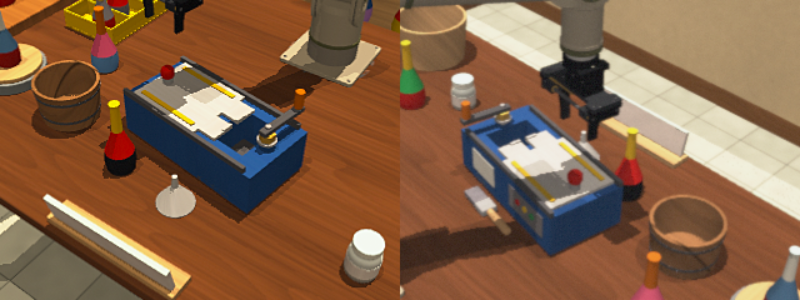

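The picture shows the cover fully open and the opening exposed. The knob top is at 0.170, so the plunger is down in the second hole. The bystanders look undisturbed and the gripper is clear.

```bash
python3 -c "
from bench import *
print(close_job())"
```

```text
the job is handed in; nothing more can be done
None
```

The bin is open and the job is handed in: the clamp nut gave counter-clockwise (a normal thread) and is loosened about 1.4 rad, the cover is at its stop, the plunger is down in its second hole, and the bystanders look undisturbed.

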